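# Hang the wash basket on the drip stand

## Robot

A 6-joint arm with a two-finger parallel gripper is mounted at the origin on the work surface. World frame = base frame: x ahead of the robot, y to its left, z up, the work surface at z = 0. Lengths are in m, angles in rad, forces in N, time in s.
With the tool pointing down it reaches from about 0.25 to 0.775 m from the base axis. Payload 4 kg.
Tool frame: the origin (TCP) lies midway between the tips of the shut fingers; the grasp point (between the pads) lies 19 mm behind it; z points along the fingers, y is the line along which they close (so a half turn about z gives the same grasp; the last joint's range is limited). The gripper opens to 85 mm and grips with 20 to 120 N. Pads are 22 mm wide; open, the fingers measure 114 mm over their backs; the gripper's body (76 mm by 85 mm) begins 54 mm behind the grasp point. The pads swing forward as they close: fully open they stand 13 mm farther back than shut.
Start: joints at [-1.233, 0.087, 1.371, -0, 1.684, -0.103], TCP at [0.235, -0.497, 0.231] pointing down, gripper open.
Joint ranges: [-3.1, 3.1], [-0.76, 2.03], [0.27, 2.55], [-1.08, 4.22], [0.17, 2.65], [-2.57, 2.57]. Speed limits (rad/s): [2.79, 2.79, 3.14, 3.14, 3.14, 3.14].

## Interface

Orientations are given as [roll, pitch, yaw] about the fixed x, y, z axes, in that order (R = Rz(yaw) Ry(pitch) Rx(roll)).
In Python, from station import manip, cams, spotter gives the robot as it stands.
- The arm moves only by the tool send_rows, never from a script. Its argument "increments" is text: rows parted by semicolons, each of 6 numbers parted by spaces: the shift along the tool's x, y, z in mm, then the turn, a rotation vector about the tool's x, y, z in rad. In form: x y z ax ay az; .... A call has 1 to 5 rows; each row is the pose to reach, as a shift and turn from the pose commanded when the call began, along the tool's axes at that moment; what a row does not reach only later rows make up. A row lasts 1/12 s, in which the tool goes at most 41.7 mm and 7.16 degrees, less where a joint would pass 70% of its speed; a pose out of reach is approached as far as the arm can. A call with a gripper value outside its range is refused whole. "jaw" is the opening, from -1 (shut) to 1 (fully open), set as the call begins (left out, the last holds). The fingers move at their own pace and stop on an object; "grip_force" is the grip in N (left out, the last holds). Time passes only in rows, so rows that repeat a pose let the fingers close. It gives the time, the measured TCP pose, the force, the opening and the grip force at its end, in the units of the state.
- manip.get_obs(): the state, without advancing time (a new reading comes with each control period).
- cams.camera(name): name is "scene" or "top" or "wrist"; returns a dict with "color" (420x560x3 uint8, red, green, blue), "fx", "fy", "cx", "cy" (pixels), "dist_coeffs" ([k1, k2, p1, p2, k3] as OpenCV has them; the pictures are not rectified), "T" (4x4, takes a point from camera to world coordinates). Camera axes: x right, y down, z forward; pixel columns grow to the right and rows downward; lengths in m; the calibration is good to about 2 mm. A picture is of the moment at which its call begins. There is no depth.
- manip.job_done(): hands the job in; it is judged then, once.
Trained networks look in a picture, given as the dict that the camera call returned (one of the last four; its "shot" number tells which), for a name from the list of things; names that differ only in an ending like _2 or _b are one class to them, and where a whole thing is asked for, a point or a joint stands for the part that bears it (a point fixed in the world has none). Each returns a list of dicts, best first, with "score" (0 to 1); they miss things now and then, are a little off and sometimes report something else, mostly with a low value. They report only what shows in the picture. A call takes as long as a camera call. They do not tell look-alikes from the thing itself.
- spotter.outline_of(picture, name): "pixels" (420x560 bool, what is visible of it) and "at" ([row, column] in pixels, amid what is visible of it).
- spotter.pinpoint(picture, name): "at" ([row, column] in pixels: a listed point, or the origin of a listed thing).
The state is a dict: "time": time; "qpos": joint angles; "joint_velocities": joint speeds; "joint_efforts": joint torques, N m; "tcp_pos": TCP position; "tool_rot": TCP orientation; "force": force on the tool from outside, world axes, zero at the start; "moment": the same for the moment, N m; "width": finger opening in m; "grasp_force": force on a finger pad.
Only numpy, scipy, OpenCV 4.12 (cv2) and the standard library are available. Lean on these libraries where they do the work, as an engineer would, in place of code of your own. Each camera call takes 0.05 s, during which the arm holds its last target. There are 200 camera calls.

## Task

Lift the wire basket of washed bearings out of the wash tray by its red handle and hang it level and steady on the drip stand, with the handle bar down in both prongs of the double hook. Feel for the hook, whose height on the stand is not known beforehand, and let it take the basket's weight gently before you let go; do not knock the stand or its lamp with the gripper or arm, and leave everything else where it lies.

Things in the scene. Friction and masses are not known exactly. Their poses are not given: they have to be found in the camera images.
- basket: open wire basket, 90 mm (its x) by 110 mm (its y), 62 mm high, 0.35 to 0.65 kg, small bearings fixed in it; origin at the centre of its underside, z up. Starts upright in the tray, its y within 0.65 rad of world y. Over its middle two upright 8 mm round legs at y = -52 and 52 mm carry a level red bar along y. Half-turn symmetric, balanced under the bar; a tight grip turns it along with the tool.
- bail (a point): middle of the basket's rigid red handle bar, on the bar's axis, 165 mm above the basket's underside; the bar is round, 10 mm in diameter, 104 mm long along the basket's y; the basket's rim is 103 mm below its axis, so while moving in over the prongs the rim must pass below them and the bar above their tips
- tray: fixed aluminium wash tray the basket starts in, 200 mm along x, 280 mm along y, 30 mm high, floor 4 mm thick; origin at the centre of its underside. It stands on the robot's left or right, the stand on the other side.
- stand: fixed drip stand; origin on the table right below where the hung bar rests; +x points away from the robot, within 0.25 rad of world x. Base plate x -70 to 110, y -138 to 138 mm, drip pan 24 mm high. Blue posts 488 mm high at x = 94, y = -125 and 125 mm. Between them a yellow cross bar (x 84 to 104 mm) carries the double hook and a lamp, clamped to the posts at a height that is not reported.
- hook_low (a point): on the stand's z axis, 205 mm up: where the hung bar's axis rests if the hook is clamped at its lowest. The true rest point is 0 to 35 mm (give or take 2 mm) straight above, different each time: feel for it by lowering the bar, or look. The bar rests along the stand's y, within 4 mm of x = 0. The clamp does not slip under forces below 35 N.
- prongs_low (a point): middle between the two upturned hook tips, at the height of their tops, if clamped at the lowest: 28 mm nearer the robot (-x) and 21 mm above the resting bar's axis. Prongs: 8 mm round steel at y = -34 and 34 mm, from the cross bar to -x, dipping into a V, then up to the tips. The V's back tops out at x = 22 mm, 13 mm above that axis; V bottom 17 mm below it. A bar lowered within 12 mm of x = 0 slides in.
- lamp_low (a point): middle of the underside of the lamp batten over the hook, if clamped at the lowest; lamp and hook move up together. 250 mm long along y, 50 mm deep (x -5 to 45 mm in the stand frame), 30 mm high; underside 190 mm above the resting bar's axis. A gripper pointing straight down does not fit: lean its back towards the robot by 35 to 40 degrees, about the bar.
- bearing: bystander: loose steel bearing ring 42 mm across, 14 mm high, lying in the tray beside the basket, origin under its centre
- multimeter: bystander: orange multimeter 150 x 80 x 34 mm on the table near the robot, origin under its centre
- screwdriver: bystander: red-handled screwdriver 200 mm long lying along x between tray and stand
- wrench: bystander: steel wrench 200 mm long lying on the table near the robot
- gear: bystander: dark gear 120 mm across, 38 mm high, behind, origin under its centre
- cleaner: bystander: blue cleaner bottle 60 mm across, 150 mm high, behind, origin under its centre
- coil: bystander: copper ring 130 mm across, 22 mm high, behind, origin under its centre
- jar: bystander: glass jar 64 mm across, 70 mm high, behind, origin under its centre
There are look-alikes about, which are no part of the job. Of the things that look like the basket, the largest one is meant.

How it is judged:
On the way, in this order (a step that is already met when the one before it is completed fails the run):
1. the basket is lifted clear of the tray, held by the fingers (height (world z) of bail above 0.19 m and contact force between the fingers and basket above 1 N and contact force between basket and tray below 0.1 N and contact force between basket and stand below 0.1 N), for 0.2 s.
2. the hook carries weight (more than 2 N) with the bar in both prongs while the fingers still hold the handle (x of bail in the frame of stand between -0.012 and 0.012 m and y of bail in the frame of stand between -0.015 and 0.015 m and height (world z) of bail above 0.19 m and contact force between basket and stand above 2 N and angle between the y axis of basket and the y axis of stand, either way round below 0.17 rad and contact force between the fingers and basket above 0.5 N), for 0.2 s.
At the end, for the whole second after the job is handed in: Basket hanging almost still (0.15 m/s, 1 rad/s) on the stand's hook: bar's middle within 12 mm (x), 15 mm (y) of the stand's origin, over 190 mm up, basket within 0.2 rad of upright, bar within 0.17 rad of the stand's y, over 2 N on the stand, fingers off, bystanders within 30 mm of their starts (x of bail in the frame of stand between -0.012 and 0.012 m and y of bail in the frame of stand between -0.015 and 0.015 m and height (world z) of bail above 0.19 m and contact force between basket and stand above 2 N and angle between basket's own z axis and vertical below 0.2 rad and angle between the y axis of basket and the y axis of stand, either way round below 0.17 rad and linear speed of basket below 0.15 m/s and angular speed of basket below 1 rad/s and contact force between the fingers and basket below 0.05 N and distance of each of multimeter, screwdriver, wrench, gear, cleaner, coil, jar, bearing from where it was at the start of the episode below 0.03 m); the robot touches nothing.
It fails at once if the hook is rammed: basket and stand pressed together with over 35 N (contact force between basket and stand above 35 N).
It fails at once if the gripper or arm knocks the stand or its lamp with over 15 N (contact force between any of the arm, the fingers and stand above 15 N).
It fails at once if a bystander is displaced by over 30 mm (distance of any of multimeter, screwdriver, wrench, gear, cleaner, coil, jar, bearing from where it was at the start of the episode above 0.03 m).
It also fails if it takes over 54 s, if anything falls off the work surface, if the arm or the gripper's body presses on something with over 40 N, if the wrist force passes 120 N, or if a joint passes its speed limit or range.

## Working session

There is one attempt and no reset: what is moved stays moved. The work goes in short steps, Python scripts to look and compute and a tool call to move; the robot and the scene stay as the last step left them, time stands still between calls to the robot, and variables do not carry over. Pictures are saved under pics/ and viewed, at most 11 in all, crops included, and the job is handed in when it is done.

Besides the shell and the picture viewer there is one more tool, called in YAML: its name, and indented under it one key for each argument. send_rows: Moves the arm, as the interface text tells. Its arguments: {"type":"object","properties":{"increments":{"type":"string"},"jaw":{"type":"number"},"grip_force":{"type":"number"}},"required":["increments"]}

```bash
ls; mkdir -p pics; cat > h.py <<'E'
import numpy as np, cv2
from scipy.spatial.transform import Rotation as R
from scipy.optimize import least_squares
from station import manip, cams, spotter
def ray(p,rc):
    K=np.array([[p['fx'],0,p['cx']],[0,p['fy'],p['cy']],[0,0,1.]])
    u=cv2.undistortPoints(np.array([[[rc[1],rc[0]]]],float),K,np.array(p['dist_coeffs'],float))[0,0]
    T=np.array(p['T']); d=T[:3,:3]@np.array([u[0],u[1],1]); return T[:3,3],d/np.linalg.norm(d)
def at_z(p,rc,z):
    o,d=ray(p,rc); return o+d*(z-o[2])/d[2]
def proj(p,X):
    K=np.array([[p['fx'],0,p['cx']],[0,p['fy'],p['cy']],[0,0,1.]])
    Ti=np.linalg.inv(np.array(p['T']))
    uv=cv2.projectPoints(np.atleast_2d(X).astype(float),cv2.Rodrigues(Ti[:3,:3])[0],Ti[:3,3],K,np.array(p['dist_coeffs'],float))[0][:,0]
    return uv[:,::-1]
def save(p,n): cv2.imwrite('pics/'+n,p['color'][:,:,::-1])
E
python3 - <<'E'
from h import *
for n in ['scene','top']:
    p=cams.camera(n); save(p,n+'0.png'); print(n,np.round(p['T'],3).tolist(),p['fx'])
    for t in ['basket','tray','stand','bail','hook_low','prongs_low','lamp_low']:
        for r in spotter.pinpoint(p,t)[:4]: print(t,np.round(r['at'],1),round(r['score'],2), np.round(at_z(p,r['at'],{'bail':.169,'basket':.004,'hook_low':.205,'prongs_low':.226,'lamp_low':.395}.get(t,0)),3))
print(manip.get_obs())
a=cv2.imread('pics/scene0.png');b=cv2.imread('pics/top0.png')
E
```

```text
pics
scene [[-0.467, 0.729, -0.501, 1.041], [0.884, 0.388, -0.26, 0.303], [0.005, -0.564, -0.826, 1.148], [0.0, 0.0, 0.0, 1.0]] 414.630051833469
basket [253.8 404.9] 0.98 [0.322 0.35  0.004]
basket [293.9 339.2] 0.73 [0.541 0.222 0.004]
basket [183.3 216.7] 0.65 [ 0.365 -0.321  0.004]
tray [300.6 345.1] 0.57 [0.55  0.246 0.   ]
stand [229. 221.] 0.88 [ 0.514 -0.208  0.   ]
bail [267.2 344.9] 0.87 [0.538 0.217 0.169]
bail [189.5 420.9] 0.81 [0.197 0.316 0.169]
bail [233.4 414.2] 0.66 [0.353 0.346 0.169]
hook_low [194.6 215.4] 0.82 [ 0.519 -0.192  0.205]
hook_low [182.6 217.7] 0.64 [ 0.48  -0.21   0.205]
prongs_low [182.  219.1] 0.87 [ 0.489 -0.197  0.226]
lamp_low [369.6 300.5] 0.71 [0.873 0.247 0.395]
top [[0.008, -0.997, 0.08, 0.382], [-1.0, -0.006, 0.029, 0.011], [-0.029, -0.08, -0.996, 1.411], [0.0, 0.0, 0.0, 1.0]] 461.6399876364189
basket [317.3 194.1] 0.78 [0.165 0.312 0.004]
basket [264.1 180.2] 0.76 [0.326 0.357 0.004]
basket [195.5 227.3] 0.56 [0.538 0.215 0.004]
tray [187.8 216.8] 0.5 [0.563 0.249 0.   ]
stand [205.9 367.7] 0.66 [ 0.509 -0.216  0.   ]
bail [188.4 217.1] 0.92
[... 269 characters left out ...]
e': 0.8, 'qpos': array([-1.23311482e+00,  8.71584653e-02,  1.37067247e+00, -1.47778671e-05,
        1.68360573e+00, -1.03097080e-01]), 'joint_velocities': array([ 8.97028079e-04,  9.78303573e-06, -1.69239388e-03,  1.74294129e-04,
        5.38023042e-04, -9.93558991e-04]), 'joint_efforts': array([-2.71819472e-04, -3.51680589e+01, -3.13438940e+01, -2.78985508e-04,
        1.05905933e-04,  2.62267221e-06]), 'tcp_pos': array([ 0.23465386, -0.49745371,  0.23137759]), 'tool_rot': array([3.14143900e+00, 3.06595440e-05, 4.40776921e-01]), 'force': array([-0.16831558,  0.40487561, -0.50058812]), 'moment': array([-0.02664138,  0.03700884, -0.00127393]), 'grasp_force': 0.0, 'width': 0.08553330945452778}
```

View pics/scene0.png

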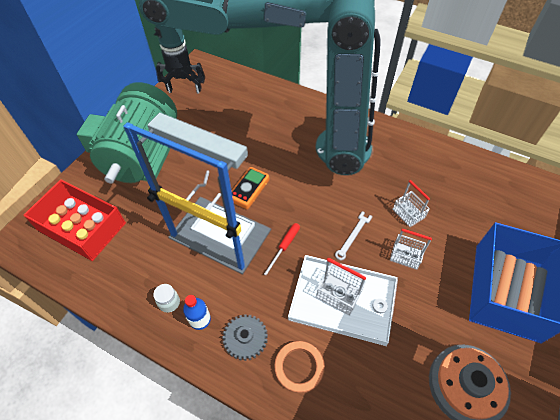

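View pics/top0.png

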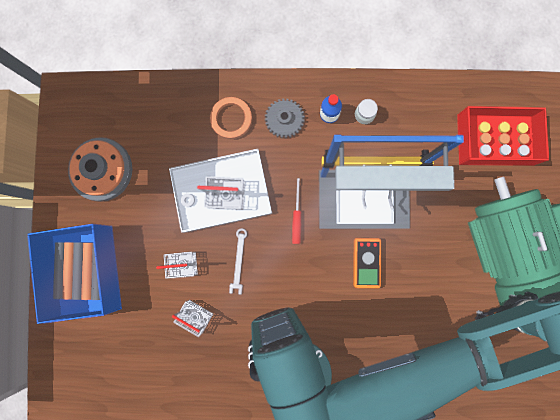

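The basket is in the tray (scene ~(340,285), top ~(220,190)). The stand is on the right (scene ~(200,200), top ~(385,190)). Next I fit the handle and the stand.

```bash
python3 - <<'E'
from h import *
P={n:cams.camera(n) for n in ['scene','top']}
win={'scene':(245,300,310,375),'top':(175,205,190,250)}
for n,p in P.items():
    hsv=cv2.cvtColor(p['color'],cv2.COLOR_RGB2HSV); 
    m=((hsv[...,0]<8)|(hsv[...,0]>172))&(hsv[...,1]>130)&(hsv[...,2]>80)
    a,b,c,d=win[n]; w=np.zeros_like(m); w[a:b,c:d]=m[a:b,c:d]
    rc=np.argwhere(w).astype(float)
    X=np.array([at_z(p,q,.169) for q in rc])[:,:2]; c0=X.mean(0); v=np.linalg.svd(X-c0)[2][0]; s=(X-c0)@v
    print(n,len(rc),c0,'mid',c0+v*(s.max()+s.min())/2,'len',np.ptp(s),'ang of bar vs world y',np.arctan(-v[0]/v[1]))
t=P['top']['color'][125:235,310:470]; s=P['scene']['color'][110:280,115:275]
cv2.imwrite('pics/c_top.png',cv2.resize(t,(800,550),interpolation=cv2.INTER_CUBIC)[:,:,::-1])
cv2.imwrite('pics/c_scene.png',cv2.resize(s,(560,595),interpolation=cv2.INTER_CUBIC)[:,:,::-1])
E
```

```text
scene 147 [0.53909785 0.21818547] mid [0.53915801 0.21922683] len 0.11177710070032368 ang of bar vs world y -0.05770801735832849
top 111 [0.54107752 0.22116704] mid [0.54096818 0.218936  ] len 0.10762241537144399 ang of bar vs world y -0.04896885647277784
```

View pics/c_top.png

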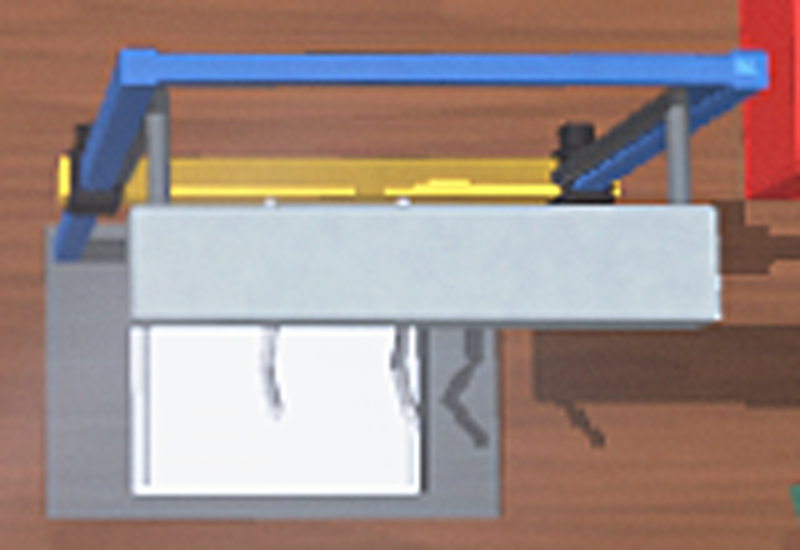

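View pics/c_scene.png

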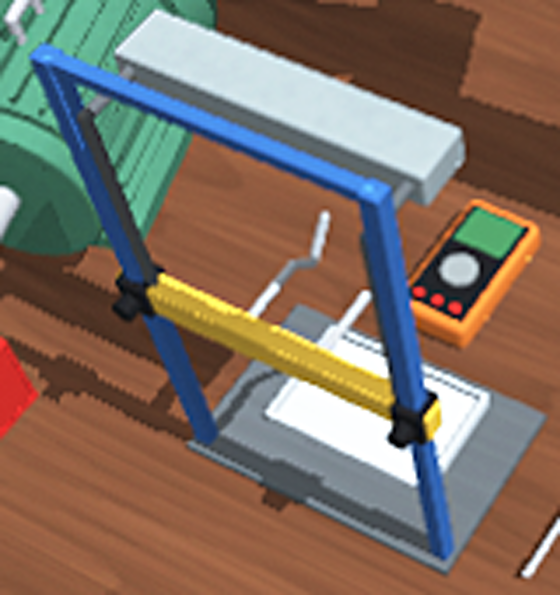

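```bash
cat > fit.py <<'E'
from h import *
P={n:cams.camera(n) for n in ['scene','top']}
L='L';H='H'
top=[(47,517,-70,138,.006),(500,517,-70,-138,.006),(138,62,94,125,.488),(752,68,94,-125,.488),(132,320,-5,125,('h',.425)),(720,318,-5,-125,('h',.425)),(132,206,45,125,('h',.425)),(718,206,45,-125,('h',.425)),(278,410,-28,34,('h',.226)),(411,415,-28,-34,('h',.226))]
sc=[(45,55,94,-125,.488),(377,190,94,125,.488),(155,12,-5,-125,('h',.425)),(465,130,-5,125,('h',.425)),(118,50,45,-125,('h',.425)),(425,180,45,125,('h',.425)),(193,445,110,-138,.003),(450,572,110,138,.003),(545,415,-70,138,.006),(324,213,-28,-34,('h',.226))]
def res(q,full=False):
    x,y,a,h=q; out=[]
    for n,pts,k,o in (('top',top,5,(310,125)),('scene',sc,3.5,(115,110))):
        X=[];U=[]
        for u,v,sx,sy,z in pts:
            z=z if not isinstance(z,tuple) else z[1]+h
            X.append([x+np.cos(a)*sx/1e3-np.sin(a)*sy/1e3,y+np.sin(a)*sx/1e3+np.cos(a)*sy/1e3,z]); U.append([o[1]+(v+.5)/k-.5,o[0]+(u+.5)/k-.5])
        out.append(proj(P[n],np.array(X))-np.array(U))
    return out if full else np.concatenate(out).ravel()
r=least_squares(res,[.51,-.2,0,.015],loss='soft_l1',f_scale=1.); print(r.x)
for o in res(r.x,True): print(np.round(o,1).tolist())
J=np.linalg.inv(r.jac.T@r.jac); print(np.sqrt(np.diag(J)))
E
python3 fit.py
```

```text
[ 0.50996187 -0.20250692  0.00966526  0.02013015]
[[0.4, -0.4], [0.0, -0.4], [1.1, -0.1], [-0.2, -0.8], [0.5, -0.2], [0.5, 0.3], [-0.2, -0.5], [-0.5, -0.2], [1.2, -0.5], [0.1, -0.3]]
[[-0.8, -0.1], [-0.3, -0.9], [-1.2, 0.1], [-0.2, -0.5], [0.8, -2.2], [0.3, -0.4], [0.5, -1.9], [0.7, -1.1], [0.0, 0.2], [0.1, 0.3]]
[0.00068312 0.00074913 0.00518581 0.00187757]
```

```bash
cat > go.py <<'E'
# go.py x y z lean yaw : grasp-point target (m, rad) -> tool-frame shift mm / rotvec from the measured pose
import sys; from h import *
def Rt(lean,yaw):
    s,c=np.sin(lean),np.cos(lean)
    return R.from_euler('z',yaw).as_matrix()@np.array([[0,c,s],[1,0,0],[0,s,-c]])
def delta(g,lean,yaw,ob=None):
    ob=ob or manip.get_obs(); R0=R.from_euler('xyz',ob['tool_rot']).as_matrix(); R1=Rt(lean,yaw)
    p=np.array(g)+.019*R1[:,2]
    return R0.T@(p-ob['tcp_pos'])*1e3, R.from_matrix(R0.T@R1).as_rotvec()
def grasp():
    ob=manip.get_obs(); R0=R.from_euler('xyz',ob['tool_rot']).as_matrix(); return ob['tcp_pos']-.019*R0[:,2],R0
if __name__=='__main__':
    a=list(map(float,sys.argv[1:])); d,r=delta(a[:3],a[3],a[4])
    print('shift',np.round(d,1),'rot',np.round(r,4),'rows>=',np.linalg.norm(d)/41.7,np.degrees(np.linalg.norm(r))/7.16)
E
python3 go.py .33 0 .33 .3 -.05
```

```text
shift [ 303.4 -406.6  -80.6] rot [-0.27    0.162  -1.0716] rows>= 12.31806424715614 8.937470765798423
```

send_rows:
  increments: "20 -25 -15 -0.02 0.012 -0.08; 45 -60 -25 -0.04 0.025 -0.165; 70 -94 -30 -0.06 0.037 -0.25; 94 -125 -35 -0.083 0.05 -0.33; 117 -156 -40 -0.104 0.062 -0.41"
  jaw: 1
  grip_force: 90

```text
time: 1.42
tcp_pos: [0.274, -0.3046, 0.2716]
tool_rot: [3.026, -0.04, 0.857]
force: [1.6, 1.5, 0.1]
width: 0.0856
grasp_force: 0.0
```

```bash
python3 go.py .33 0 .33 .3 -.05
```

```text
shift [ 271.7 -148.3  -46.9] rot [-0.1645  0.0998 -0.658 ] rows>= 7.507164513399398 5.486314043409819
```

send_rows:
  increments: "34 -19 -6 -0.02 0.012 -0.08; 68 -37 -12 -0.04 0.025 -0.165; 102 -56 -18 -0.06 0.037 -0.25; 136 -74 -24 -0.083 0.05 -0.33; 170 -93 -30 -0.104 0.062 -0.41"

```text
time: 1.83
tcp_pos: [0.3126, -0.1144, 0.2978]
tool_rot: [2.905, -0.029, 1.271]
force: [0.7, -0.4, 0.2]
width: 0.0851
grasp_force: 0.0
```

```bash
python3 go.py .46 .219 .28 .646 -.053
```

```text
shift [363.8  41.6  54.7] rot [-0.4038  0.0803 -0.2373] rows>= 8.87816500697519 3.802458537964784
```

send_rows:
  increments: "37 4 3 -0.08 0.016 -0.047; 75 8 8 -0.16 0.032 -0.095; 113 12 15 -0.24 0.048 -0.14; 150 17 22 -0.32 0.064 -0.19; 187 21 28 -0.404 0.08 -0.237"

```text
time: 2.25
tcp_pos: [0.3947, 0.0566, 0.2816]
tool_rot: [2.491, -0.002, 1.517]
force: [0.9, 0.2, -0.2]
width: 0.0851
grasp_force: 0.0
```

```bash
python3 go.py .48 .219 .249 .646 -.053
```

```text
shift [166.6  40.8  91.5] rot [ 0.005  -0.0008 -0.0015] rows>= 4.662128929043857 0.042383317425777056
```

send_rows:
  increments: "35 8 18 0 0 0; 70 16 36 0 0 0; 105 25 55 0 0 0; 140 33 73 0.003 0 0; 167 41 91 0.005 -0.001 -0.002"

```text
time: 2.67
tcp_pos: [0.4911, 0.2204, 0.2318]
tool_rot: [2.503, 0.0, 1.52]
force: [0.7, -1.5, 0.4]
width: 0.0856
grasp_force: 0.0
```

send_rows:
  increments: "0 0 0 0 0 0; 0 0 0 0 0 0"

```text
time: 2.83
tcp_pos: [0.4907, 0.218, 0.2297]
tool_rot: [2.508, 0.004, 1.518]
force: [-0.0, -0.4, 0.2]
width: 0.0853
grasp_force: 0.0
```

```bash
python3 - <<'E'
from h import *
from go import *
o=manip.get_obs(); print(o['tcp_pos'],o['tool_rot'],grasp()[0])
p=cams.camera('wrist'); save(p,'w1.png')
hsv=cv2.cvtColor(p['color'],cv2.COLOR_RGB2HSV); m=((hsv[...,0]<8)|(hsv[...,0]>172))&(hsv[...,1]>130)&(hsv[...,2]>80)
n,l,st,ce=cv2.connectedComponentsWithStats(m.astype(np.uint8)); print([ (s.tolist(),c.round(1).tolist()) for s,c in zip(st,ce) if s[4]>60])
k=1+np.argmax(st[1:,4]); X=np.array([at_z(p,q,.169) for q in np.argwhere(l==k)])[:,:2]; c0=X.mean(0); v=np.linalg.svd(X-c0,full_matrices=False)[2][0]; s=(X-c0)@v
print('c',c0,'mid',c0+v*(s.max()+s.min())/2,np.ptp(s),np.arctan(-v[0]/v[1]))
print(np.round(proj(p,[.54,.219,.169])))
for r in spotter.pinpoint(p,'bail')[:2]: print(r['at'],r['score'],at_z(p,r['at'],.169))
E
```

```text
[0.4907379  0.21799694 0.22973842] [2.50763016 0.00392693 1.51819456] [0.47950213 0.21864871 0.24504635]
[([0, 0, 560, 420, 233093], [279.7, 209.3]), ([280, 138, 15, 141, 1725], [286.9, 207.0]), ([184, 337, 13, 18, 108], [191.0, 344.9]), ([111, 373, 18, 19, 243], [119.0, 381.9])]
c [0.54207673 0.2228192 ] mid [0.54186305 0.21874507] 0.11603226262971053 -0.05240062682593689
[[214. 285.]]
[213.5, 287.2] 0.82 [0.54215198 0.21875721 0.169     ]
```

View pics/w1.png

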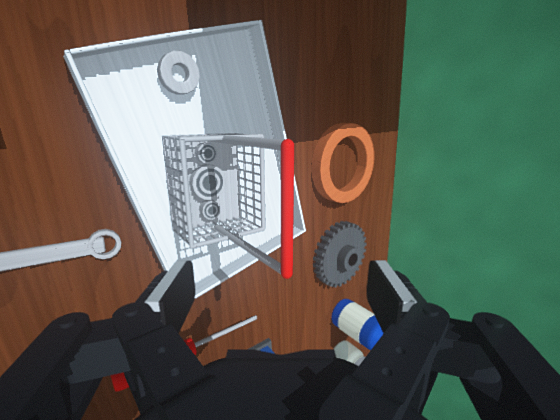

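The wrist view shows the red bar upright at column 287, rows 138–278, between the open fingers. I go in along the tool.

```bash
python3 go.py .541 .219 .169 .646 -.053
```

```text
shift [ 5.4  2.4 99.7] rot [-0.0075  0.0023 -0.0009] rows>= 2.395547181908754 0.0635014772952168
```

send_rows:
  increments: "3 2 30 0 0 0; 4 2 55 -0.004 0 0; 5 2.4 78 -0.0075 0.002 0; 5 2.4 95 -0.0075 0.002 0; 5 2.4 99.7 -0.0075 0.002 0"

```text
time: 3.35
tcp_pos: [0.5522, 0.216, 0.152]
tool_rot: [2.498, 0.001, 1.514]
force: [0.2, -0.2, -0.5]
width: 0.085
grasp_force: 0.0
```

send_rows:
  increments: "0 0 0 0 0 0; 0 0 0 0 0 0"

```text
time: 3.52
tcp_pos: [0.5528, 0.2177, 0.1555]
tool_rot: [2.493, -0.002, 1.516]
force: [-0.6, 0.2, 0.7]
width: 0.0854
grasp_force: 0.0
```

```bash
python3 go.py .541 .219 .169 .646 -.053; python3 -c "
from go import *;print(manip.get_obs()['force'])
p=cams.camera('wrist');save(p,'w2.png')"
```

```text
shift [ 0.6 -1.4  1.1] rot [ 0.0024 -0.0002 -0.0026] rows>= 0.04491360007115568 0.028090978872845247
[-0.58286565  0.17249851  0.73027152]
```

View pics/w2.png

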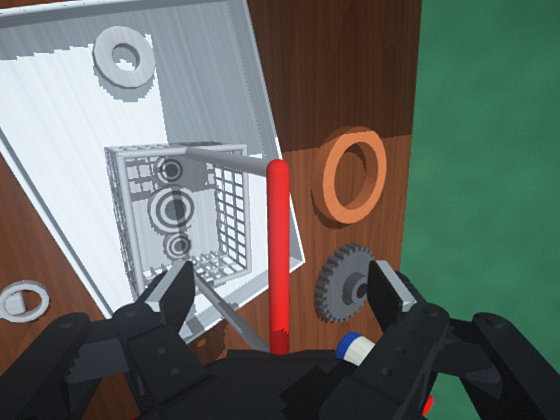

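The bar (column ~279) lies midway between the pads. I close on it.

send_rows:
  increments: "0 -1.4 1 0 0 0; 0 -1.4 1 0 0 0; 0 -1.4 1 0 0 0; 0 -1.4 1 0 0 0; 0 -1.4 1 0 0 0"
  jaw: -1
  grip_force: 90

```text
time: 3.98
tcp_pos: [0.552, 0.2187, 0.1523]
tool_rot: [2.495, -0.001, 1.518]
force: [-0.6, -0.3, 0.7]
width: 0.0256
grasp_force: 0.0
```

send_rows:
  increments: "0 0 0 0 0 0; 0 0 0 0 0 0; 0 0 0 0 0 0; 0 0 0 0 0 0; 0 0 0 0 0 0"

```text
time: 4.4
tcp_pos: [0.553, 0.2187, 0.1533]
tool_rot: [2.493, -0.001, 1.518]
force: [3.4, -1.1, 3.6]
width: 0.0072
grasp_force: 87.8
```

```bash
python3 go.py .541 .219 .31 .646 -.053; python3 -c "
from go import *;o=manip.get_obs();print(o['force'],o['moment'],o['width'],o['grasp_force'],grasp()[0])"
```

```text
shift [  -0.2   85.  -113.1] rot [ 0.0028 -0.0009 -0.0009] rows>= 3.392816959481475 0.02460100588477867
[ 3.36819174 -1.0538221   3.599462  ] [-0.11119102 -0.4204404  -0.02789685] 0.0071979779404604954 87.79252409934998 [0.54157995 0.21932462 0.16848936]
```

send_rows:
  increments: "0 5 -7 0 0 0; 0 15 -20 0 0 0; 0 28 -37 0 0 0; 0 40 -53 0 0 0; 0 50 -66.5 0 0 0"

```text
time: 4.82
tcp_pos: [0.5494, 0.2179, 0.2315]
tool_rot: [2.505, 0.002, 1.516]
force: [0.7, -0.3, -6.4]
width: 0.0068
grasp_force: 88.0
```

send_rows:
  increments: "0 10 -13.3 0 0 0; 0 20 -26.6 0 0 0; 0 28 -37 0 0 0; 0 33 -44 0 0 0; 0 35 -46.5 0 0 0"

```text
time: 5.23
tcp_pos: [0.5508, 0.2184, 0.2919]
tool_rot: [2.5, 0.0, 1.517]
force: [1.2, 0.2, -6.2]
width: 0.0073
grasp_force: 88.0
```

send_rows:
  increments: "0 0 0 0 0 0; 0 0 0 0 0 0; 0 0 0 0 0 0; 0 0 0 0 0 0"

```text
time: 5.57
tcp_pos: [0.5513, 0.2182, 0.2912]
tool_rot: [2.499, 0.001, 1.517]
force: [-1.0, -0.1, -5.8]
width: 0.0073
grasp_force: 88.0
```

```bash
python3 go.py .35 .04 .31 .646 -.02; python3 -c "
from go import *;o=manip.get_obs();print(o['force'],o['moment'],o['width'],o['grasp_force'],grasp()[0])
for n in ['scene','wrist']:
  p=cams.camera(n);save(p,n+'3.png')
a=cv2.imread('pics/scene3.png');b=cv2.imread('pics/wrist3.png');cv2.imwrite('pics/m3.png',np.hstack([a[150:400,180:480],cv2.resize(b,(333,250))]))"
```

```text
shift [-188.4 -142.  -110.6] rot [-0.0033  0.0209 -0.0266] rows>= 6.248159063673557 0.27168535176419073
[-1.02804321 -0.06002109 -5.79272939] [0.08662551 0.84915755 0.02837977] 0.007293457622157977 87.97919869422913 [0.53989032 0.2188292  0.30644313]
```

View pics/m3.png

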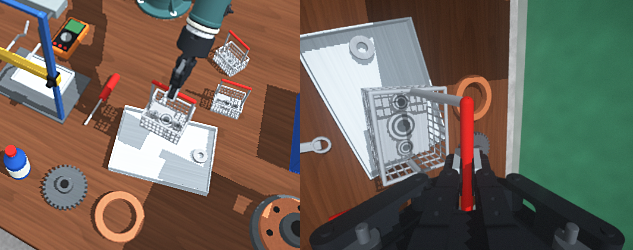

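```bash
python3 go.py .41 .02 .305 .646 -.02
```

```text
shift [-205.2  -96.8  -69.8] rot [-0.0019  0.0204 -0.0268] rows>= 5.693257243347077 0.26963586339717466
```

send_rows:
  increments: "-7 -3 -2 0 0 0; -21 -10 -7 0 0.002 -0.003; -42 -20 -14 0 0.005 -0.006; -65 -31 -22 0 0.008 -0.01; -90 -42 -31 0 0.01 -0.013"

```text
time: 6.08
tcp_pos: [0.4938, 0.1306, 0.292]
tool_rot: [2.497, 0.0, 1.535]
force: [-0.2, -0.8, -6.3]
width: 0.0071
grasp_force: 88.0
```

send_rows:
  increments: "-25 -12 -8 0 0.002 -0.003; -50 -24 -17 0 0.004 -0.006; -75 -36 -25 0 0.006 -0.008; -98 -46 -33 0 0.008 -0.011; -115 -54 -39 0 0.01 -0.013"

```text
time: 6.5
tcp_pos: [0.4222, 0.0169, 0.2913]
tool_rot: [2.495, 0.003, 1.549]
force: [0.9, -0.9, -6.1]
width: 0.007
grasp_force: 88.0
```

```bash
python3 go.py .40 -.2025 .285 .646 .01
```

```text
shift [-219.5  -18.1   13.9] rot [ 0.0004  0.0211 -0.0238] rows>= 5.291093923591623 0.2543447730897707
```

send_rows:
  increments: "-15 -1 1 0 0.001 -0.001; -35 -3 2 0 0.003 -0.004; -60 -5 4 0 0.006 -0.007; -86 -7 5 0 0.008 -0.01; -112 -9 7 0 0.01 -0.012"

```text
time: 6.92
tcp_pos: [0.4175, -0.0949, 0.2805]
tool_rot: [2.495, 0.003, 1.565]
force: [0.1, 0.4, -6.4]
width: 0.0068
grasp_force: 88.0
```

send_rows:
  increments: "-25 -2 2 0 0.002 -0.003; -50 -4 3 0 0.004 -0.006; -75 -6 5 0 0.006 -0.008; -95 -8 6 0 0.009 -0.01; -107 -9 7 0 0.01 -0.012"

```text
time: 7.33
tcp_pos: [0.4136, -0.2036, 0.2683]
tool_rot: [2.499, 0.002, 1.577]
force: [0.2, -0.8, -6.9]
width: 0.0072
grasp_force: 88.0
```

send_rows:
  increments: "0 0 0 0 0 0; 0 0 0 0 0 0; 0 0 0 0 0 0; 0 0 0 0 0 0"

```text
time: 7.67
tcp_pos: [0.4152, -0.1993, 0.2693]
tool_rot: [2.496, -0.001, 1.582]
force: [-0.1, -0.1, -7.0]
width: 0.0069
grasp_force: 88.0
```

```bash
python3 go.py .51 -.2025 .265 .646 .01;  python3 - <<'E'
from go import *
o=manip.get_obs();print(o['force'],grasp()[0],o['tool_rot'])
p=cams.camera('wrist');save(p,'w4.png')
x,y,a,h=.51,-.2025,.01,.020
Q=[(-28,34,.226),(-28,-34,.226),(22,34,.218),(22,-34,.218)]
X=[[x+np.cos(a)*sx/1e3-np.sin(a)*sy/1e3,y+np.sin(a)*sx/1e3+np.cos(a)*sy/1e3,z+h] for sx,sy,z in Q]
print(proj(p,X).round(1).tolist(), proj(p,grasp()[0]))
for t in ['prongs_low','hook_low']:
  for r in spotter.pinpoint(p,t)[:2]: print(t,r['at'],r['score'])
E
```

```text
shift [-4.4 73.1 79.5] rot [ 0.0001 -0.0017  0.0005] rows>= 2.5922236749305565 0.014026515540301881
[-0.13124429 -0.06058829 -7.03418051] [ 0.40372411 -0.19940643  0.28450478] [ 2.49553637e+00 -1.01375981e-03  1.58222518e+00]
[[186.6, 336.6], [273.9, 331.7], [177.4, 371.3], [253.6, 364.5]] [[282.38087166 280.35938143]]
prongs_low [22.3, 357.2] 0.23
```

View pics/w4.png

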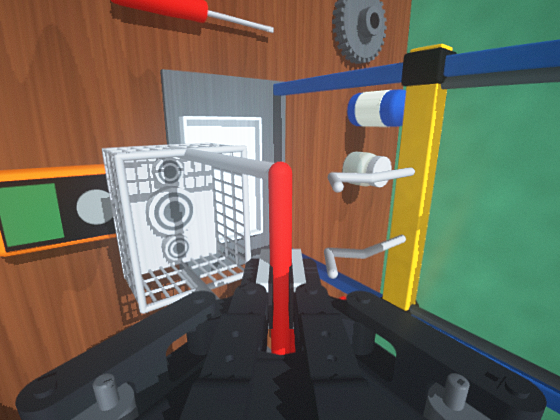

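The prong tips appear at about (187,337) and (275,332), matching the predicted positions. I move in over them.

send_rows:
  increments: "-1 8 9 0 0 0; -2 22 24 0 -0.001 0; -3 38 41 0 -0.002 0; -4 54 58 0 -0.002 0; -4.4 64 69 0 -0.002 0"

```text
time: 8.23
tcp_pos: [0.5098, -0.2023, 0.2522]
tool_rot: [2.495, -0.001, 1.582]
force: [-0.1, -0.7, -5.9]
width: 0.0068
grasp_force: 88.0
```

send_rows:
  increments: "0 5 5 0 0 0; 0 9 9 0 0 0; 0 9 9 0 0 0; 0 9 9 0 0 0"

```text
time: 8.57
tcp_pos: [0.5203, -0.203, 0.2507]
tool_rot: [2.496, -0.001, 1.58]
force: [0.3, 0.0, -6.3]
width: 0.0072
grasp_force: 88.0
```

```bash
python3 go.py .51 -.2025 .24 .646 .01;  python3 - <<'E'
from go import *
o=manip.get_obs();print(o['force'],o['moment'],grasp()[0],o['tool_rot'])
E
```

```text
shift [  0.6 -14.6  21.4] rot [-0.0006 -0.0004 -0.0007] rows>= 0.6202885898195233 0.007997145064893532
[ 0.33329351  0.02837361 -6.34236547] [-0.04274996  0.9243143   0.03876429] [ 0.50882145 -0.2031526   0.26583707] [ 2.49614686e+00 -7.65912030e-04  1.58047212e+00]
```

send_rows:
  increments: "0.3 -2 4 0 0 0; 0.6 -5 8 0 0 0; 0.6 -8 12 0 0 0; 0.6 -10.5 15.5 0 0 0; 0.6 -12 17.5 0 0 0"

```text
time: 8.98
tcp_pos: [0.5209, -0.2024, 0.228]
tool_rot: [2.497, -0.002, 1.58]
force: [-0.4, 0.5, -6.8]
width: 0.0072
grasp_force: 88.0
```

send_rows:
  increments: "0 -0.9 1.2 0 0 0; 0 -1.8 2.4 0 0 0; 0 -2.7 3.6 0 0 0; 0 -3.6 4.8 0 0 0; 0 -3.6 4.8 0 0 0"

```text
time: 9.4
tcp_pos: [0.5215, -0.2026, 0.2232]
tool_rot: [2.496, -0.001, 1.58]
force: [-0.7, 0.2, -6.7]
width: 0.0071
grasp_force: 88.0
```

```bash
python3 - <<'E'
from go import *
o=manip.get_obs();print(o['force'],o['moment'],grasp()[0],o['tool_rot'])
E
```

```text
[-0.66312062  0.20279843 -6.67942601] [0.04392052 0.79869034 0.03816754] [ 0.51007151 -0.20267382  0.23839228] [ 2.49588874e+00 -9.69542549e-04  1.58009311e+00]
```

send_rows:
  increments: "0 -0.9 1.2 0 0 0; 0 -1.8 2.4 0 0 0; 0 -2.7 3.6 0 0 0; 0 -3.6 4.8 0 0 0; 0 -3.6 4.8 0 0 0"

```text
time: 9.82
tcp_pos: [0.5214, -0.2024, 0.2169]
tool_rot: [2.496, -0.001, 1.58]
force: [-0.6, -0.1, -6.0]
width: 0.007
grasp_force: 88.1
```

send_rows:
  increments: "0 -0.6 0.8 0 0 0; 0 -1.2 1.6 0 0 0; 0 -1.8 2.4 0 0 0; 0 -1.8 2.4 0 0 0"

```text
time: 10.15
tcp_pos: [0.5215, -0.2025, 0.2141]
tool_rot: [2.496, -0.001, 1.58]
force: [-0.4, -0.5, -6.6]
width: 0.0073
grasp_force: 88.1
```

send_rows:
  increments: "0 -0.6 0.8 0 0 0; 0 -1.2 1.6 0 0 0; 0 -1.2 1.6 0 0 0; 0 -1.2 1.6 0 0 0"

```text
time: 10.48
tcp_pos: [0.5217, -0.2026, 0.2127]
tool_rot: [2.495, -0.001, 1.58]
force: [1.0, -0.7, -5.6]
width: 0.007
grasp_force: 88.0
```

send_rows:
  increments: "0 -0.6 0.8 0 0 0; 0 -0.6 0.8 0 0 0; 0 -0.6 0.8 0 0 0"

```text
time: 10.73
tcp_pos: [0.522, -0.2027, 0.2122]
tool_rot: [2.494, -0.0, 1.58]
force: [2.0, 0.6, -4.9]
width: 0.0067
grasp_force: 88.0
```

send_rows:
  increments: "0 -0.6 0.8 0 0 0; 0 -0.6 0.8 0 0 0; 0 -0.6 0.8 0 0 0"

```text
time: 10.98
tcp_pos: [0.5223, -0.2028, 0.2117]
tool_rot: [2.493, -0.0, 1.58]
force: [4.3, 0.3, -4.1]
width: 0.007
grasp_force: 88.0
```

send_rows:
  increments: "0 1.6 1.2 0 0 0; 0 1.6 1.2 0 0 0; 0 1.6 1.2 0 0 0; 0 1.6 1.2 0 0 0"

```text
time: 11.32
tcp_pos: [0.5231, -0.2027, 0.211]
tool_rot: [2.496, 0.0, 1.58]
force: [-5.2, 1.4, -0.4]
width: 0.0075
grasp_force: 89.3
```

send_rows:
  increments: "0 -0.6 0.8 0 0 0; 0 -0.6 0.8 0 0 0; 0 -0.6 0.8 0 0 0"

```text
time: 11.57
tcp_pos: [0.5232, -0.2028, 0.2109]
tool_rot: [2.495, 0.001, 1.58]
force: [-7.8, 1.7, 3.1]
width: 0.0072
grasp_force: 89.6
```

send_rows:
  increments: "0 -0.9 -0.7 0 0 0; 0 -0.9 -0.7 0 0 0; 0 -0.9 -0.7 0 0 0; 0 -0.9 -0.7 0 0 0; 0 -0.9 -0.7 0 0 0"

```text
time: 11.98
tcp_pos: [0.523, -0.2028, 0.2109]
tool_rot: [2.493, 0.0, 1.58]
force: [-2.1, 1.5, 4.7]
width: 0.0069
grasp_force: 88.8
```

```bash
python3 - <<'E'
from go import *
o=manip.get_obs();print(o['force'],o['moment'],grasp()[0],o['tool_rot'],o['joint_velocities'].round(3))
p=cams.camera('scene');save(p,'s5.png');a=p['color'][110:280,115:275]
b=cams.camera('wrist')['color']
cv2.imwrite('pics/m5.png',np.hstack([cv2.resize(a,(376,400),interpolation=cv2.INTER_CUBIC),cv2.resize(b[:,80:500],(400,400))])[:,:,::-1])
E
```

```text
[-2.0899199   1.49141231  4.65056279] [0.16427568 0.26415185 0.07890034] [ 0.51151522 -0.20291489  0.2260214 ] [2.49349221e+00 2.14507184e-04 1.57990707e+00] [ 0.001 -0.001 -0.    -0.     0.    -0.001]
```

View pics/m5.png

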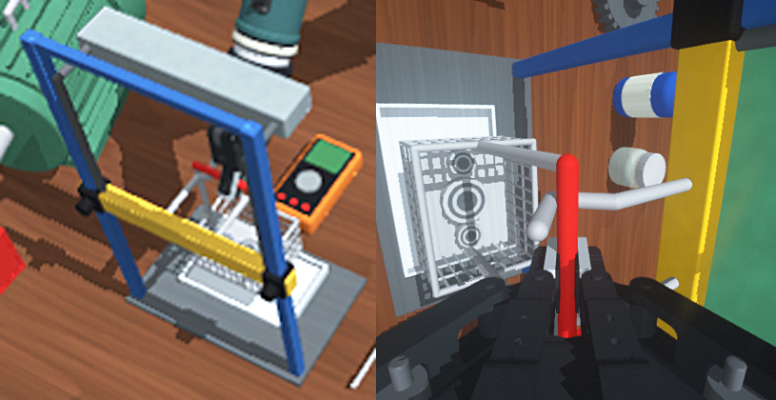

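send_rows:
  increments: "0 0.2 -0.3 0 0 0; 0 0.2 -0.3 0 0 0; 0 0.2 -0.3 0 0 0"
  grip_force: 20

```text
time: 12.33
tcp_pos: [0.523, -0.2028, 0.2109]
tool_rot: [2.494, -0.0, 1.58]
force: [-0.9, 0.6, 5.3]
width: 0.007
grasp_force: 89.0
```

send_rows:
  increments: "0 0 0 0 0 0; 0 0 0 0 0 0; 0 0 0 0 0 0; 0 0 0 0 0 0; 0 0 0 0 0 0"
  jaw: -0.2

```text
time: 12.75
tcp_pos: [0.5222, -0.2025, 0.209]
tool_rot: [2.497, -0.002, 1.58]
force: [0.6, 0.0, -0.1]
width: 0.0343
grasp_force: 0.0
```

```bash
python3 - <<'E'
from go import *
o=manip.get_obs();print(o['force'],grasp()[0],o['width'],o['grasp_force'])
p=cams.camera('wrist');save(p,'w6.png')
hsv=cv2.cvtColor(p['color'],cv2.COLOR_RGB2HSV); m=((hsv[...,0]<8)|(hsv[...,0]>172))&(hsv[...,1]>130)&(hsv[...,2]>80)
n,l,st,ce=cv2.connectedComponentsWithStats(m.astype(np.uint8)); k=1+np.argmax(st[1:,4]); print(st[k],ce[k])
E
```

```text
[ 0.59779954  0.01299881 -0.12584361] [ 0.51073592 -0.20259125  0.22418901] 0.03431392761948609 0.0
[ 273  162   37  193 4345] [284.56616801 257.74729574]
```

View pics/w6.png

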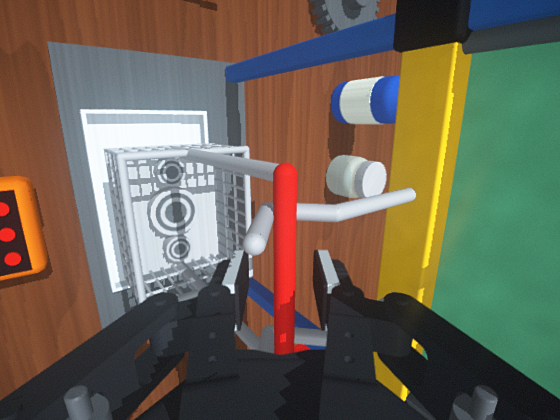

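The bar rests in the prongs at column ~284, between the opened fingers with no force on it. I back out along the tool axis.

send_rows:
  increments: "0 0.5 -6 0 0 0; 0 0.5 -15 0 0 0; 0 0.5 -28 0 0 0; 0 0.5 -45 0 0 0; 0 0.5 -65 0 0 0"

```text
time: 13.22
tcp_pos: [0.4829, -0.2027, 0.2626]
tool_rot: [2.496, -0.001, 1.58]
force: [-0.0, -0.1, 0.9]
width: 0.0345
grasp_force: 0.0
```

send_rows:
  increments: "0 -10 -20 0 0 0; 0 -25 -40 0 0 0; 0 -40 -58 0 0 0; 0 -50 -70 0 0 0; 0 -50 -70 0 0 0"

```text
time: 13.63
tcp_pos: [0.4001, -0.2046, 0.2904]
tool_rot: [2.493, 0.004, 1.577]
force: [0.4, 0.3, 0.1]
width: 0.0343
grasp_force: 0.0
```

send_rows:
  increments: "0 0 0 0 0 0; 0 0 0 0 0 0; 0 0 0 0 0 0; 0 0 0 0 0 0; 0 0 0 0 0 0"

```text
time: 14.05
tcp_pos: [0.4021, -0.2034, 0.2874]
tool_rot: [2.496, -0.002, 1.581]
force: [0.6, 1.3, -0.3]
width: 0.0343
grasp_force: 0.0
```

```bash
python3 - <<'E'
from go import *
o=manip.get_obs();print(o['time'],o['force'],grasp()[0])
a=cams.camera('scene')
for i in range(6): p=cams.camera('wrist')
save(p,'w7.png'); d=cams.camera('scene'); print('diff',np.abs(a['color'].astype(int)-d['color']).max())
hsv=cv2.cvtColor(p['color'],cv2.COLOR_RGB2HSV); m=((hsv[...,0]<8)|(hsv[...,0]>172))&(hsv[...,1]>130)&(hsv[...,2]>80)
n,l,st,ce=cv2.connectedComponentsWithStats(m.astype(np.uint8)); k=1+np.argmax(st[1:,4])
X=np.array([at_z(p,q,.225) for q in np.argwhere(l==k)])[:,:2]; c0=X.mean(0); v=np.linalg.svd(X-c0,full_matrices=False)[2][0]; s=(X-c0)@v
print('mid',c0+v*(s.max()+s.min())/2,np.ptp(s),np.arctan(-v[0]/v[1]))
b=p['color'];a=d['color'][110:280,115:275]
cv2.imwrite('pics/m7.png',np.hstack([cv2.resize(a,(376,400),interpolation=cv2.INTER_CUBIC),cv2.resize(b[:,80:500],(400,400))])[:,:,::-1])
E
```

```text
14.05 [ 0.62992169  1.34783823 -0.27128815] [ 0.39063765 -0.20355027  0.30257537]
diff 110
mid [ 0.4836859  -0.32816789] 0.08402636721370207 0.5314411092001562
```

View pics/m7.png

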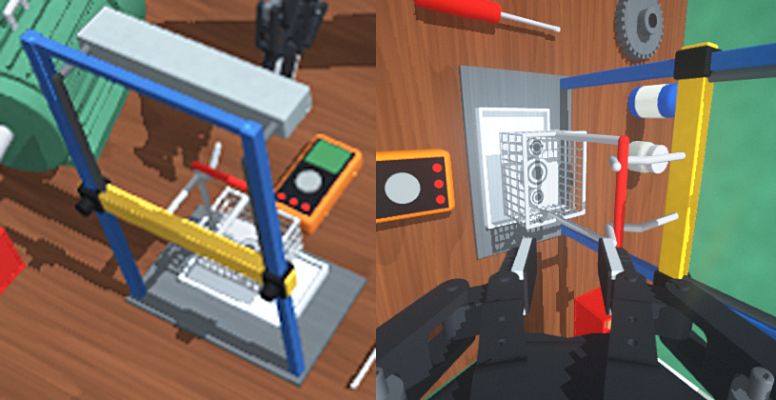

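The basket hangs in both prongs, with the bar at about (622,185) in the right half. It may still be swinging, so I wait and check.

send_rows:
  increments: "0 0 0 0 0 0; 0 0 0 0 0 0; 0 0 0 0 0 0; 0 0 0 0 0 0; 0 0 0 0 0 0"

```text
time: 14.87
tcp_pos: [0.4016, -0.2038, 0.2879]
tool_rot: [2.495, -0.001, 1.58]
force: [0.9, 0.7, -0.4]
width: 0.0345
grasp_force: 0.0
```

```bash
cat > chk.py <<'E'
from go import *
prev=None; ds=[]
for i in range(24):
    s=cams.camera('scene')
    c=s['color'][110:280,115:260].astype(int)
    if prev is not None: ds.append(int((np.abs(c-prev).max(2)>25).sum()))
    prev=c
print(ds)
p=cams.camera('wrist')
hsv=cv2.cvtColor(p['color'],cv2.COLOR_RGB2HSV); m=((hsv[...,0]<8)|(hsv[...,0]>172))&(hsv[...,1]>130)&(hsv[...,2]>80)
w=np.zeros_like(m); w[120:275,320:360]=m[120:275,320:360]
X=np.array([at_z(p,q,.225) for q in np.argwhere(w)])[:,:2]; c0=X.mean(0); v=np.linalg.svd(X-c0,full_matrices=False)[2][0]; t=(X-c0)@v
print('mid',c0+v*(t.max()+t.min())/2,np.ptp(t),np.arctan(-v[0]/v[1]))
for r in spotter.pinpoint(p,'bail')[:2]: print(r['at'],r['score'],at_z(p,r['at'],.225))
print(manip.get_obs()['time'])
E
python3 chk.py; python3 - <<'E'
E
```

```text
[1, 0, 0, 0, 0, 0, 0, 0, 0, 0, 0, 0, 0, 0, 0, 0, 0, 0, 0, 0, 0, 0, 0]
mid [ 0.51383818 -0.20258177] 0.11302235781806658 0.017564607065043973
[205.5, 336.3] 0.64 [ 0.51322492 -0.20317182  0.225     ]
16.1667
```

```bash
python3 - <<'E'
from go import *
for n in ['wrist','scene','top']:
    p=cams.camera(n)
    print(n,proj(p,[.512,-.2027,.060]).round(1),[(np.round(r['at'],1).tolist(),round(r['score'],2),at_z(p,r['at'],.06).round(3).tolist()) for r in spotter.pinpoint(p,'basket')[:4]])
E
```

```text
wrist [[178.8 243.9]] [([179.8, 243.3], 0.74, [0.511, -0.204, 0.06])]
scene [[219.2 220.2]] [([253.4, 404.7], 0.82, [0.357, 0.347, 0.06]), ([220.8, 221.4], 0.81, [0.515, -0.196, 0.06]), ([214.8, 407.7], 0.65, [0.22, 0.311, 0.06])]
top [[202.9 366.4]] [([204.9, 363.7], 0.96, [0.506, -0.195, 0.06]), ([317.2, 195.7], 0.77, [0.174, 0.295, 0.06]), ([265.2, 181.6], 0.73, [0.325, 0.339, 0.06]), ([199.6, 188.2], 0.58, [0.519, 0.324, 0.06])]
```

The basket hangs upright, still and in place, so I hand the job in.

```bash
python3 -c "
from station import manip
print(manip.job_done())"
```

```text
the job is handed in; nothing more can be done
None
```

The basket hangs level and still with its bar in both prongs of the hook, the gripper is backed off clear of it, and the job is handed in at about 16 s of the 54 s allowed; no verdict came back.

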